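# Close up the book rack and set its thumbscrew

### The arm

A 6-joint arm with a two-finger parallel gripper is mounted at the origin on the work surface. World frame = base frame: x ahead of the robot, y to its left, z up, the work surface at z = 0. Lengths are in mm, angles in degrees, forces in N, time in s.
With the tool pointing down it reaches from about 350 to 850 mm from the base axis. Payload 8.1 kg.
Tool frame: the origin (TCP) lies between the finger pads; the fingertips stand 19 mm ahead of it and the grasp point (between the pads) is the TCP (nose_length is the distance from the TCP to the fingertips, in mm); y points along the fingers, x is the direction in which the jaws open and shut, and the axes are right-handed (so a half turn about y gives the same grasp; the last joint's range is limited). The gripper opens to 85 mm and grips with 20 to 120 N. Pads are 22 mm wide; open, the fingers measure 114 mm over their backs; the gripper's body (76 mm by 85 mm) begins 54 mm behind the grasp point. The pads swing forward as they close: fully open they stand 13 mm farther back than shut.
Start: joints at [-70.783, 7.471, 85.268, -0, 87.261, -4.893], TCP at [245.114, -547.654, 250.292] pointing down, gripper open.
Joint ranges: [-169.43, 169.43], [-51.17, 129.36], [1.28, 143.12], [-76.62, 256.62], [0, 156.53], [-152.29, 152.29]. Speed limits (degrees/s): [136.94, 136.94, 159.86, 180, 180, 180].

### API

Orientations are given as [roll, pitch, yaw] about the fixed x, y, z axes, in that order (R = Rz(yaw) Ry(pitch) Rx(roll)).
In Python, from bench import sense, snapshot, camera_info, hand_in, nose_length gives the robot as it stands.
- The arm moves only by the tool arm_command, never from a script. Its argument "commands" is a list of rows, each a list of 3 entries, a list of its own where there are three numbers: the opening in per cent of the stroke, from 0 (shut) to 100 (fully open), then the shift along the world's x, y, z in units of 30 mm (1.0 is 30 mm), then the turn, a rotation vector about the world's x, y, z in degrees. A call has 1 to 5 rows; each row shifts and turns the pose as measured when the row begins; what a row does not reach is not made up. A row lasts 1/12 s, in which the tool goes at most 41.7 mm and 7.16 degrees, less where a joint would pass 70% of its speed; a pose out of reach is approached as far as the arm can. A call is refused whole if a number of a shift passes 1 or a number of a turn 7.16, either way. A call with a gripper value outside its range is refused whole. The fingers move at their own pace and stop on an object; "force" is the grip in N (left out, the last holds). Time passes only in rows, so rows that do not move let the fingers close. It gives the time, the measured TCP pose, the force and the opening at its end, in the units of the state.
- sense(): the state, without advancing time (a new reading comes with each control period).
- snapshot(name): name is "side" or "top"; returns the picture (420x560x3 uint8, blue, green, red); there is no depth.
- camera_info(name): a dict with "fx", "fy", "cx", "cy" (pixels), "rvec" (rotation vector, rad) and "tvec" (3), from world to camera coordinates, as OpenCV has them. Camera axes: x right, y down, z forward; pixel columns grow to the right and rows downward; lengths in mm; the calibration is good to about 2 mm. A picture is of the moment at which its call begins. camera_info takes no time and is no camera call.
- hand_in(): hands the job in, once; it reports no verdict.
The state is a dict: "time": time; "joint_pos": joint angles; "qd": joint speeds; "joint_efforts": joint torques, N m; "tool_pos": TCP position; "tcp_rot": TCP orientation; "ft_force": force on the tool from outside, world axes, zero at the start; "wrist_torque": the same for the moment, N m; "finger_gap": finger opening in mm.
Only numpy, scipy, OpenCV 4.12 (cv2) and the standard library are available. Lean on these libraries where they do the work, as an engineer would, in place of code of your own. Each camera call takes 0.05 s, during which the arm holds its last target. There are 200 camera calls.

### The job

Slide the movable end of the book rack along until it squeezes the two standing books firmly against the rack's fixed end, and press there for a moment. Then turn the thumbscrew on the movable end clockwise (seen from above) until it seats, back it off a quarter turn, and finish there still gripping the thumbscrew, with the books standing snug between the ends. Leave the other things on the table undisturbed.

Things in the scene. Friction and masses are not known exactly. Their poses are not given: they have to be found in the camera images.
- rack: Low oak book rack, fixed to the table: base board 170 (x) x 300 (y) x 15 mm high, its y from -175 to +125 mm. Origin on the table surface; z up. Its own +y is the direction in which the movable end closes, towards the fixed end.
- rack_end: The rack's fixed end: oak plate 130 mm wide (x), 12 mm thick, top 120 mm above the table. Same origin and axes as the rack; its inner face lies at y = +100 mm.
- slide (a joint): Travel of the movable end along the rack's +y, in m: 0 is fully open, the two books are squeezed between the ends at 0.086, mechanical stop 0.110. Stiff sliding friction of about 2.5 N; it stays where it is left. Pushing the books along as well takes up to about 5 N more until they meet the fixed end; a firm squeeze is some 5 to 15 N on the books beyond that.
- slide_face (a point): Middle of the movable end's inner face, 50 mm above the table; axes as the rack's. Oak plate 120 mm wide, 10 mm thick, top 84 mm above the table, on an aluminium foot 70 mm wide (top at 29 mm) reaching 100 mm from the face towards rack -y. On it a 36 mm round boss (top at 46 mm) carries the thumbscrew, axis 65 mm behind the face. Pushing the thumbscrew along y moves the whole end.
- screw (a joint): Angle of the thumbscrew in rad, growing as it is turned clockwise seen from above; it seats against a firm stop at 3.00. It starts 1.2 to 2.4 rad short of that, turns with about 0.06 N m of friction and stays where it is left. It does not rise or sink noticeably.
- wing_grip (a point): Place to grip on the thumbscrew: on its upright axis, 74 mm above the table. Axes turn with the screw, z up. The wing is an upright steel bar 44 mm long along its x, 12 mm thick along its y, from 52 to 86 mm above the table, above a 26 mm diameter collar (46 to 52 mm). Grip across the 12 mm. At screw angle 0 its x is the rack's x.
- book_thick_mid (a point): Centre of the thick hardback, dark red: 160 (x) x 38 (y, thickness) x 105 mm high, 300 g or so, loose, standing spine up on the rack's base board next to the fixed end. Its x and y are within 2 degrees of the rack's.
- book_thin_mid (a point): Centre of the thinner book, pale blue: 150 (x) x 26 (y, thickness) x 98 mm high, 200 g or so, loose, standing spine up between the thick one and the movable end.
- book_thick: The thick hardback; origin at the centre of its underside.
- book_thin: The thinner book; origin at the centre of its underside.
- remote: Bystander: black remote control 150 x 42 x 18 mm, lying on the robot's side of the rack. Origin under its centre.
- glasses_case: Bystander: brown spectacle case 155 x 55 x 35 mm, beyond the rack. Origin under its centre.
- candle_jar: Bystander: candle jar with metal lid, 64 mm diameter, 60 mm high, beyond the rack. Origin under its centre.
- coaster: Bystander: cork coaster 96 mm diameter, 8 mm thick, to the left. Origin under its centre.
- tumbler: Bystander: empty drinking glass, 76 mm diameter, 110 mm high, to the left. Origin under its centre.
- big_book: Bystander: large dark red book lying flat, 250 x 180 x 34 mm, to the right. Origin under its centre.
Mind the look-alikes: they are no part of the job. What is shaped like the book_thick but turquoise or yellow is not meant.

How it is judged:
By the outcome, as a careful person would: the job done as asked, in the order asked, and still so for the second after the job is handed in, while the arm keeps its last pose, push and grip.
It also fails if it takes over 54 s, if anything falls off the work surface, if the arm or the gripper's body presses on something with over 40 N, if the wrist force passes 120 N, or if a joint passes its speed limit or range.

## Working session

There is one attempt and no reset: what is moved stays moved. The work goes in short steps, Python scripts to look and compute and a tool call to move; the robot and the scene stay as the last step left them, time stands still between calls to the robot, and variables do not carry over. Pictures are saved under pics/ and viewed, about 8 in all and at most 12, crops included, and the job is handed in when it is done.

Besides the shell and the picture viewer there is one more tool, called by a JSON object that holds its "fn" and its "kwargs". arm_command: Moves the arm, as the interface text tells. Its arguments: {"type":"object","properties":{"commands":{"type":"array"},"force":{"type":"number"}},"required":["commands"]}

```bash
ls; mkdir -p pics; python3 - <<'E'
from bench import *
import cv2
for n in("side","top"):
    cv2.imwrite(f"pics/{n}0.png",snapshot(n)); c=camera_info(n); print(n,c)
print(sense(), nose_length if not callable(nose_length) else nose_length())
E
```

```text
pics
side {'fx': 471.91795728963, 'fy': 471.91795728963, 'cx': 281.0881920500221, 'cy': 219.19494461351152, 'rvec': array([ 2.08436676, -0.09751973,  0.02672197]), 'tvec': array([-562.36538024,   96.82362397, 1446.2784446 ])}
top {'fx': 379.6193757132137, 'fy': 379.6193757132137, 'cx': 281.7055650025971, 'cy': 215.06126418741175, 'rvec': array([ 2.12599222, -2.11825349,  0.18996161]), 'tvec': array([   8.22122975,  565.15490951, 1037.8843128 ])}
{'time': 0.1, 'joint_pos': array([-7.07833830e+01,  7.51177682e+00,  8.53247772e+01, -1.52054479e-03,
        8.72617807e+01, -4.89513520e+00]), 'qd': array([-0.00354149, -0.0644011 , -0.09460133,  0.06811302,  0.06078687,
        0.05706964]), 'joint_efforts': array([ 1.88450547e-03, -5.70953715e+01, -5.01940870e+01, -1.87558439e-04,
        8.12741462e-03, -1.25879556e-04]), 'tool_pos': array([ 244.94486267, -547.20073207,  249.32227336]), 'tcp_rot': array([-89.99312201,   0.09810565, -65.88816797]), 'ft_force': array([-0.87772756,  0.22236123, -0.25126526]), 'wrist_torque': array([-0.00154675,  0.07670142, -0.03334006]), 'finger_gap': 85.08839653010263} 19.0
```

View pics/top0.png

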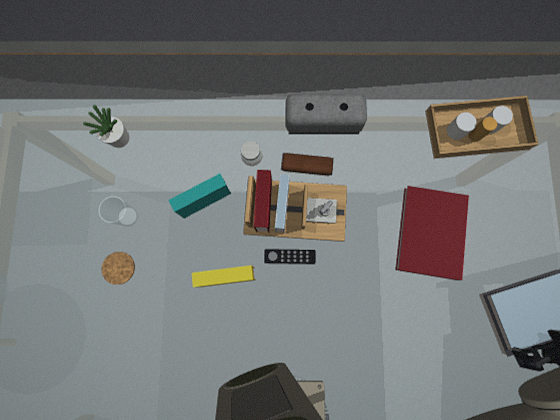

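View pics/side0.png

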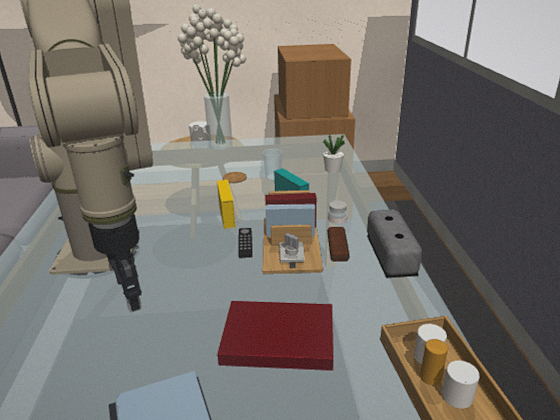

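The top view shows the rack at px ~(295,210). Its fixed end is on the left (about world +y), then the dark red book (263), the pale blue book (283), the movable end (~303) and the thumbscrew (~321,210). The turquoise (200,195), yellow (223,276) and large red (433,233) boxes are look-alikes. The red book on the rack is the one meant, because it stands between the rack's ends. I'll confirm with enlarged crops.

```bash
cat > h.py <<'E'
import numpy as np, cv2
from bench import *
def cam(n):
    c=camera_info(n); K=np.array([[c['fx'],0,c['cx']],[0,c['fy'],c['cy']],[0,0,1.]])
    return K,cv2.Rodrigues(c['rvec'])[0],np.array(c['tvec'])
def plane(n,uv,z):
    K,R,t=cam(n); o=-R.T@t; d=R.T@np.linalg.solve(K,[uv[0],uv[1],1]); return o+d*(z-o[2])/d[2]
def proj(n,P):
    K,R,t=cam(n); q=K@(R@np.array(P,float)+t); return q[:2]/q[2]
def crop(n,img,x,y,w,h,s,name):
    cv2.imwrite(name,cv2.resize(img[y:y+h,x:x+w],None,fx=s,fy=s,interpolation=cv2.INTER_CUBIC))
E
python3 - <<'E'
from h import *
a=cv2.imread("pics/top0.png");b=cv2.imread("pics/side0.png")
crop('top',a,235,160,125,90,6,"pics/t1.png")
crop('side',b,250,185,80,95,6,"pics/s1.png")
E
```

```text
(no output)
```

View pics/t1.png

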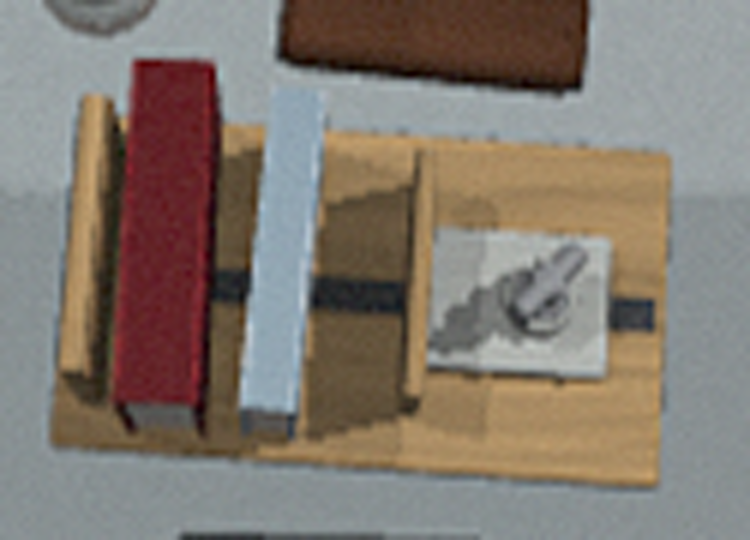

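View pics/s1.png

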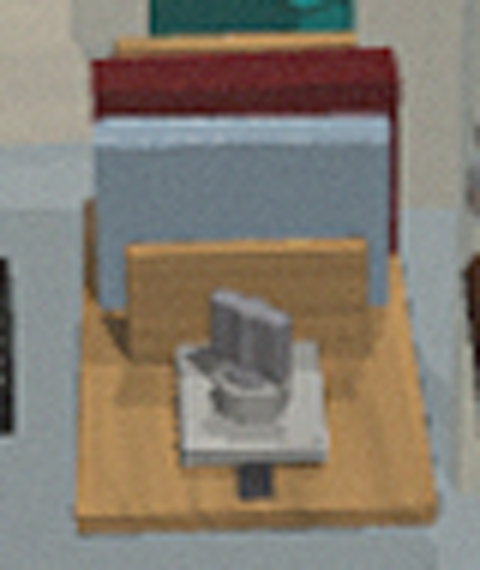

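The crops confirm it: the red and pale-blue books stand between the fixed end and the movable end. The thumbscrew wing is at crop ~(552,280) top, pointing up and to the right.

```bash
python3 - <<'E'
from h import *
f=lambda x,y,z:plane('top',(x/6+235-.4,y/6+160-.4),z)[:2].round(1)
g=lambda x,y,z:plane('side',(x/6+250-.4,y/6+185-.4),z)[:2].round(1)
print("board FR,NR,NL",f(670,153,15),f(657,486,15),f(52,445,15))
print("side board NR,FR top edge",g(80,518,15),g(436,515,15))
print("foot",f(433,228,29),f(610,238,29),f(606,377,29),f(427,368,29))
print("side foot near",g(182,462,29),g(326,460,29))
print("boss",f(537,303,46)); print("wing top ends",f(578,248,86),f(528,302,86))
print("side wing top ends",g(213,292,86),g(290,310,86))
print("plate top ends",f(424,152,84),f(411,408,84))
print("side plate top",g(127,245,84),g(367,240,84))
E
```

```text
board FR,NR,NL [ 664.5 -183.6] [ 496.5 -172.8] [515.7 123.5]
side board NR,FR top edge [ 499.3 -181.9] [ 663.1 -197.8]
foot [622.2 -63.5] [ 617.4 -150.6] [ 548.  -147.1] [552.2 -60. ]
side foot near [ 548.6 -162.2] [ 615.6 -168.1]
boss [ 581.3 -112.3]
wing top ends [ 599.5 -127.5] [ 573.7 -103.8]
side wing top ends [ 569.2 -105. ] [ 603.7 -125.4]
plate top ends [646.1 -56.2] [524.1 -49.3]
side plate top [531.4 -52.5] [648.9 -61.5]
```

{"fn": "arm_command", "kwargs": {"commands": [[50,[0.7,0.9,0],[0,0,7.1]],[50,[0.7,0.9,0],[0,0,7.1]],[50,[0.7,0.9,0],[0,0,7.1]],[50,[0.7,0.9,0],[0,0,7.1]],[50,[0.7,0.9,0],[0,0,7.1]]], "force": 60}}

```text
time: 0.52
tool_pos: [347.0, -411.0, 245.5]
tcp_rot: [-90.0, 0.4, -30.2]
ft_force: [0.7, -0.1, -0.1]
finger_gap: 42.5
```

{"fn": "arm_command", "kwargs": {"commands": [[50,[0.7,0.9,0],[0,0,7.1]],[50,[0.7,0.9,0],[0,0,7.1]],[50,[0.7,0.9,0],[0,0,7.1]],[50,[0.7,0.9,0],[0,0,7.1]],[50,[0.7,0.9,0],[0,0,7.1]]]}}

```text
time: 0.93
tool_pos: [454.5, -267.7, 243.3]
tcp_rot: [-89.9, 0.5, 5.6]
ft_force: [-0.1, -0.8, 1.0]
finger_gap: 42.8
```

{"fn": "arm_command", "kwargs": {"commands": [[50,[0.7,0.88,-0.3],[0,0,7]],[50,[0.7,0.88,-0.3],[0,0,7]],[50,[0.7,0.88,-0.3],[0,0,7]],[50,[0.7,0.88,-0.3],[0,0,7]],[50,[0.7,0.85,-0.3],[0,0,7]]]}}

```text
time: 1.35
tool_pos: [563.8, -128.6, 197.9]
tcp_rot: [-90.0, 0.4, 41.4]
ft_force: [-0.1, -1.5, 0.4]
finger_gap: 42.4
```

{"fn": "arm_command", "kwargs": {"commands": [[50,[0.5,0.6,-0.3],[0,0,5]],[50,[0.1,0.1,0],[0,0,0]]]}}

```text
time: 1.52
tool_pos: [583.4, -101.0, 185.1]
tcp_rot: [-89.8, 0.4, 47.4]
ft_force: [-0.1, 0.0, -0.9]
finger_gap: 42.9
```

```bash
python3 - <<'E'
from h import *
a=snapshot('top');b=snapshot('side');s=sense()
print(s['tool_pos'],s['tcp_rot'],s['ft_force'],s['finger_gap'])
t=s['tool_pos']
for n,i in(('top',a),('side',b)): print(n,proj(n,t),proj(n,t-[0,0,19]))
A=cv2.resize(a[150:260,235:365],None,fx=4,fy=4,interpolation=cv2.INTER_CUBIC)
B=cv2.resize(b[180:290,235:335],None,fx=4,fy=4,interpolation=cv2.INTER_CUBIC)
cv2.imwrite('pics/c2.png',np.hstack([A[:440],B[:440]])[:, :800] if False else cv2.resize(np.hstack([A,B]),(800,int(440*800/920))))
E
```

```text
[ 582.74384786 -103.44907822  186.79180497] [-89.87772795   0.44796894  46.94724314] [ 0.45079032 -0.66485416 -0.19676874] 42.95975341824088
top [326.39271353 198.60398767] [325.58082298 200.26861563]
side [289.32431964 201.37938347] [289.41297366 207.4659835 ]
```

View pics/c2.png

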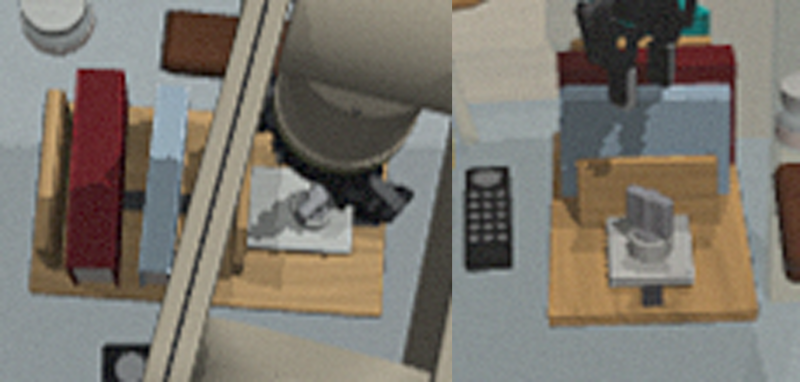

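The side crop shows the open fingers above and behind the wing (wing centre at px ~(292,241)), and nothing has moved. Averaging the estimates, the thumbscrew axis is at about (585, -114.5) and the wing yaw about -45°. Next I descend.

{"fn": "arm_command", "kwargs": {"commands": [[50,[0.08,-0.35,-0.5],[0,0,-1.5]],[50,[0,0,-0.8],[0,0,0]],[50,[0,0,-0.8],[0,0,0]],[50,[0,0,-0.5],[0,0,0]]]}}

```text
time: 1.95
tool_pos: [587.2, -120.1, 114.5]
tcp_rot: [-90.6, 0.2, 44.7]
ft_force: [0.2, 0.2, -0.6]
finger_gap: 42.5
```

{"fn": "arm_command", "kwargs": {"commands": [[50,[-0.07,0.18,-0.3],[0,0,0]],[50,[0,0,0],[0,0,0]]]}}

```text
time: 2.12
tool_pos: [581.6, -117.0, 102.1]
tcp_rot: [-90.3, 0.4, 44.3]
ft_force: [-0.7, 1.0, -0.8]
finger_gap: 42.5
```

```bash
python3 - <<'E'
from h import *
b=snapshot('side');a=snapshot('top');s=sense()
print(s['tool_pos'],s['tcp_rot'],s['ft_force'],s['finger_gap'])
t=s['tool_pos']
print(proj('side',t),proj('side',t-[0,0,19]),proj('side',[585,-114.5,86]),proj('side',[585,-114.5,46]))
B=cv2.resize(b[200:270,260:330],None,fx=6,fy=6,interpolation=cv2.INTER_CUBIC)
A=cv2.resize(a[175:245,290:353],None,fx=6,fy=6,interpolation=cv2.INTER_CUBIC)
cv2.imwrite('pics/c3.png',np.hstack([B,A]))
E
```

```text
[ 583.30744416 -117.65279674  104.57802209] [-90.50895894   0.33452815  44.35768134] [ 0.27190725 -0.48959018 -0.47576484] 42.606292626115454
[290.38663925 229.6400905 ] [290.46597331 235.39996123] [290.94879473 234.65945607] [291.10490741 246.51319264]
```

View pics/c3.png

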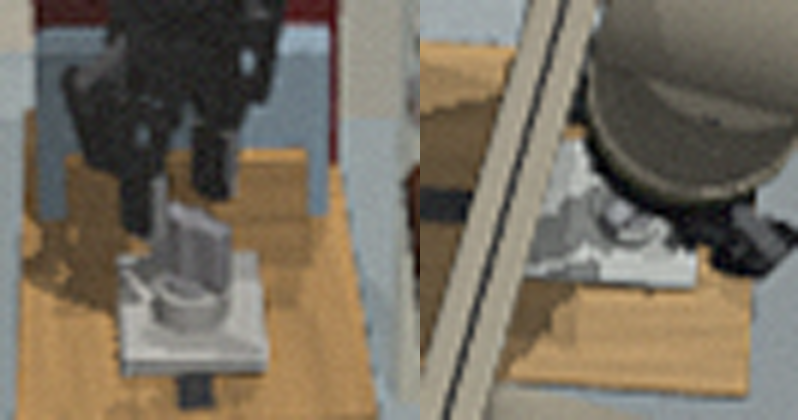

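The side crop shows the boss centre at px ~(291.7,247) and the fingers' midpoint about 2 px to the left, so the axis is at x ≈ 587. The fingers straddle the wing. I'll correct the position, go down and close.

{"fn": "arm_command", "kwargs": {"commands": [[50,[0.12,0.1,-0.5],[0,0,0]],[50,[0,0,-0.4],[0,0,0]],[50,[0,0,0],[0,0,0]]]}}

```text
time: 2.47
tool_pos: [590.1, -116.0, 80.3]
tcp_rot: [-90.9, 0.1, 44.3]
ft_force: [-0.2, -0.3, -1.4]
finger_gap: 43.0
```

{"fn": "arm_command", "kwargs": {"commands": [[50,[-0.08,0.03,-0.12],[0,0,0]],[50,[0,0,0],[0,0,0]],[0,[0,0,0],[0,0,0]],[0,[0,0,0],[0,0,0]],[0,[0,0,0],[0,0,0]]]}}

```text
time: 2.88
tool_pos: [587.2, -114.7, 76.4]
tcp_rot: [-90.9, 0.2, 44.3]
ft_force: [-3.3, 0.5, 1.1]
finger_gap: 11.3
```

```bash
python3 - <<'E'
from h import *
b=snapshot('side');s=sense()
for k in('tool_pos','tcp_rot','ft_force','wrist_torque','finger_gap'):print(k,np.round(s[k],2))
crop('side',b,250,190,80,85,6,'pics/c4.png')
E
```

```text
tool_pos [ 587.17 -114.74   76.37]
tcp_rot [-90.86   0.17  44.29]
ft_force [-5.36  0.54  3.12]
wrist_torque [-0.09  0.55  0.04]
finger_gap 11.14
```

View pics/c4.png

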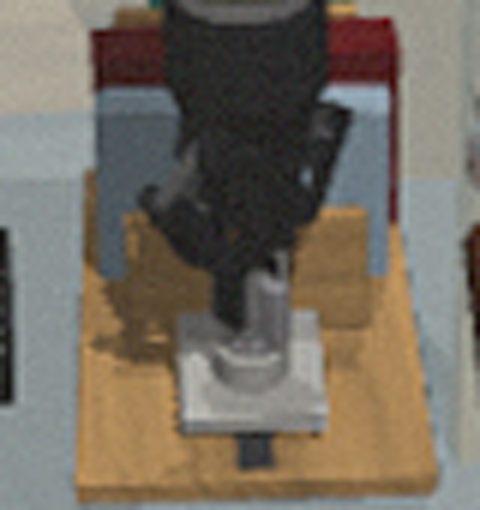

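It is gripped (gap ≈ 11 mm, pads on the wing in the crop at ~(250,290)). The -x force of about 5 N means the grip is slightly off in x, so I'll relieve it while sliding. Next I push along rack +y.

{"fn": "arm_command", "kwargs": {"commands": [[0,[-0.02,0.2,-0.05],[0,0,0]],[0,[0.0,0.3,0],[0,0,0]],[0,[0.02,0.3,0],[0,0,0]],[0,[0.02,0.3,0],[0,0,0]],[0,[0.02,0.3,0],[0,0,0]]]}}

```text
time: 3.35
tool_pos: [589.7, -74.2, 76.5]
tcp_rot: [-91.2, 0.2, 44.1]
ft_force: [-0.1, -2.9, -1.8]
finger_gap: 10.9
```

{"fn": "arm_command", "kwargs": {"commands": [[0,[0.02,0.3,0],[0,0,0]],[0,[0.02,0.3,0],[0,0,0]],[0,[0.02,0.25,0],[0,0,0]],[0,[0.01,0.15,0],[0,0,0]]]}}

```text
time: 3.68
tool_pos: [591.9, -40.4, 76.5]
tcp_rot: [-91.3, 0.3, 44.2]
ft_force: [0.7, -7.0, -2.6]
finger_gap: 11.0
```

{"fn": "arm_command", "kwargs": {"commands": [[0,[0.01,0.1,0],[0,0,0]],[0,[0.01,0.1,0],[0,0,0]],[0,[0,0.1,0],[0,0,0]]]}}

```text
time: 3.93
tool_pos: [592.3, -34.8, 76.5]
tcp_rot: [-91.7, 0.7, 44.3]
ft_force: [0.3, -26.8, -4.8]
finger_gap: 10.9
```

{"fn": "arm_command", "kwargs": {"commands": [[0,[0,0.05,0],[0.3,0.3,0]],[0,[0,0.05,0],[0.3,0.3,0]],[0,[0,0.05,0],[0.3,0.3,0]],[0,[0,0.05,0],[0,0,0]],[0,[0,0.05,0],[0,0,0]]]}}

```text
time: 4.35
tool_pos: [592.6, -35.1, 76.5]
tcp_rot: [-91.0, 1.3, 44.1]
ft_force: [-1.4, -11.8, -1.6]
finger_gap: 11.0
```

```bash
python3 - <<'E'
from h import *
a=snapshot('top');s=sense()
for k in('tool_pos','tcp_rot','ft_force','wrist_torque','finger_gap'):print(k,np.round(s[k],2))
crop('top',a,235,160,125,90,6,'pics/c5.png')
E
```

```text
tool_pos [592.63 -35.05  76.48]
tcp_rot [-90.99   1.33  44.15]
ft_force [ -1.53 -12.76  -1.98]
wrist_torque [-1.73 -0.44  0.03]
finger_gap 10.99
```

View pics/c5.png

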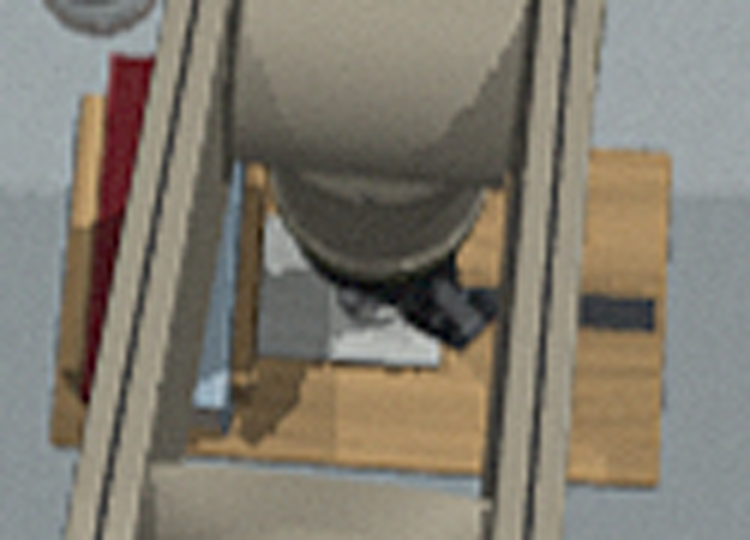

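The top view shows the red and blue books closed up against the fixed end, with the movable end against the blue one. The force is steady at ~12 N. I'll hold a moment longer and then start turning clockwise.

{"fn": "arm_command", "kwargs": {"commands": [[0,[0,0.05,0],[0,0,0]],[0,[0,0.05,0],[0,0,0]],[0,[0,0.05,0],[0,0,0]],[0,[0,0.05,0],[0,0,0]],[0,[0,0.05,0],[0,0,0]]]}}

```text
time: 4.82
tool_pos: [592.6, -34.8, 76.5]
tcp_rot: [-91.5, 1.9, 44.0]
ft_force: [-1.2, -14.0, -3.2]
finger_gap: 10.8
```

{"fn": "arm_command", "kwargs": {"commands": [[0,[0,0.03,0],[0,0,-3]],[0,[0,0.03,0],[0,0,-5]],[0,[0,0.03,0],[0,0,-5]]]}}

```text
time: 5.07
tool_pos: [592.6, -35.0, 76.5]
tcp_rot: [-91.8, 2.0, 30.6]
ft_force: [-1.2, -11.0, -1.6]
finger_gap: 11.1
```

{"fn": "arm_command", "kwargs": {"commands": [[0,[0,0.03,0],[0.5,-0.1,-6]],[0,[0,0.03,0],[0.5,-0.1,-6]],[0,[0,0.03,0],[0.5,-0.1,-6]],[0,[0,0.03,0],[0.5,-0.1,-6]],[0,[0,0.03,0],[0.5,-0.1,-6]]]}}

```text
time: 5.48
tool_pos: [592.1, -35.9, 76.4]
tcp_rot: [-90.1, 1.1, -0.9]
ft_force: [-3.0, -4.8, -3.9]
finger_gap: 10.7
```

```bash
cat > st.py <<'E'
from h import *
from scipy.spatial.transform import Rotation as Ro
s=sense()
for k in('tool_pos','tcp_rot','ft_force','wrist_torque','finger_gap','joint_pos'):print(k,np.round(s[k],2))
R=Ro.from_euler('xyz',s['tcp_rot'],degrees=True).as_matrix(); d=R[:,1]
print('tilt corr rotvec deg',np.degrees(np.cross(d,[0,0,-1])).round(2))
E
python3 st.py
```

```text
tool_pos [592.12 -35.91  76.43]
tcp_rot [-90.14   1.13  -0.86]
ft_force [-3.   -4.85 -3.86]
wrist_torque [-0.75 -0.05  0.07]
finger_gap 10.68
joint_pos [-8.26 15.84 94.6  -0.3  70.66 -7.29]
tilt corr rotvec deg [ 0.12 -1.13  0.  ]
```

{"fn": "arm_command", "kwargs": {"commands": [[0,[0,0.05,0],[0.2,-0.2,-6]],[0,[0,0.05,0],[0.2,-0.2,-6]],[0,[0,0.05,0],[0.2,-0.2,-6]],[0,[0,0.05,0],[0.2,-0.2,-6]],[0,[0,0.05,0],[0.2,-0.2,-6]]]}}

```text
time: 5.9
tool_pos: [591.3, -35.6, 76.4]
tcp_rot: [-89.7, 0.3, -32.4]
ft_force: [-0.8, -11.0, -2.4]
finger_gap: 11.0
```

{"fn": "arm_command", "kwargs": {"commands": [[0,[0,0.05,0],[0.2,0,-6]],[0,[0,0.05,0],[0.2,0,-6]],[0,[0,0.05,0],[0.2,0,-6]],[0,[0,0.05,0],[0.2,0,-6]],[0,[0,0.05,0],[0.2,0,-4]]]}}

```text
time: 6.32
tool_pos: [591.0, -35.3, 76.5]
tcp_rot: [-89.6, 0.4, -62.0]
ft_force: [0.4, -11.5, -2.9]
finger_gap: 11.0
```

```bash
python3 st.py
```

```text
tool_pos [590.97 -35.33  76.46]
tcp_rot [-89.62   0.39 -62.05]
ft_force [  0.36 -11.54  -2.91]
wrist_torque [-2.38  0.22  0.06]
finger_gap 11.03
joint_pos [-8.7  14.6  96.07  0.58 69.25 53.15]
tilt corr rotvec deg [-0.52  0.15  0.  ]
```

{"fn": "arm_command", "kwargs": {"commands": [[0,[0,0.05,0],[0,0,-4]],[0,[0,0.05,0],[0,0,-4]],[0,[0,0.05,0],[0,0,-4]],[0,[0,0.05,0],[0,0,-3]],[0,[0,0.05,0],[0,0,-3]]]}}

```text
time: 6.73
tool_pos: [590.9, -34.8, 76.5]
tcp_rot: [-89.9, -0.4, -81.2]
ft_force: [0.6, -11.8, -3.6]
finger_gap: 11.1
```

```bash
python3 st.py
```

```text
tool_pos [590.88 -34.78  76.45]
tcp_rot [-89.89  -0.39 -81.16]
ft_force [  0.59 -11.81  -3.64]
wrist_torque [-1.89  0.26  0.05]
finger_gap 11.07
joint_pos [-8.13 14.53 96.16 -0.36 69.09 73.15]
tilt corr rotvec deg [0.36 0.17 0.  ]
```

{"fn": "arm_command", "kwargs": {"commands": [[0,[0,0.05,0],[0,0,-2]],[0,[0,0.05,0],[0,0,-2]],[0,[0,0.05,0],[0,0,-2]]]}}

```text
time: 6.98
tool_pos: [590.9, -34.5, 76.5]
tcp_rot: [-90.0, -0.9, -87.6]
ft_force: [1.6, -13.1, -3.7]
finger_gap: 11.4
```

```bash
python3 st.py
```

```text
tool_pos [590.88 -34.54  76.47]
tcp_rot [-89.95  -0.88 -87.58]
ft_force [  1.59 -13.07  -3.7 ]
wrist_torque [-1.75  0.12  0.94]
finger_gap 11.42
joint_pos [-7.81 14.58 96.11 -0.92 69.11 80.1 ]
tilt corr rotvec deg [0.88 0.09 0.  ]
```

Torque about z jumped from 0.05 to 0.94 N m near the predicted seat angle. One more nudge should confirm the seat.

{"fn": "arm_command", "kwargs": {"commands": [[0,[0,0.05,0],[0.2,0,-2]],[0,[0,0.05,0],[0.2,0,-2]]]}}

```text
time: 7.15
tool_pos: [590.9, -34.6, 76.5]
tcp_rot: [-90.0, -0.9, -91.6]
ft_force: [0.7, -13.4, -2.2]
finger_gap: 11.0
```

```bash
python3 st.py
```

```text
tool_pos [590.91 -34.57  76.54]
tcp_rot [-89.96  -0.88 -91.61]
ft_force [  0.69 -13.36  -2.23]
wrist_torque [-1.89  0.16  2.07]
finger_gap 11.03
joint_pos [-7.8  14.64 96.03 -0.93 69.21 84.14]
tilt corr rotvec deg [0.88 0.01 0.  ]
```

The seat is confirmed: torque rises linearly to 2 N m, extrapolating to a stop at yaw ≈ -84.5 (predicted -85.6). I'll now back off, first checking where the torque falls to zero.

{"fn": "arm_command", "kwargs": {"commands": [[0,[0,0.05,0],[0,0,2]],[0,[0,0.05,0],[0,0,2]]]}}

```text
time: 7.32
tool_pos: [590.9, -34.5, 76.5]
tcp_rot: [-90.0, -1.2, -87.5]
ft_force: [0.4, -12.8, -2.8]
finger_gap: 11.2
```

```bash
python3 st.py
```

```text
tool_pos [590.87 -34.45  76.46]
tcp_rot [-90.    -1.25 -87.52]
ft_force [  0.45 -12.81  -2.81]
wrist_torque [-1.53  0.2   0.76]
finger_gap 11.22
joint_pos [-7.58 14.59 96.09 -1.31 69.11 80.41]
tilt corr rotvec deg [1.25 0.05 0.  ]
```

{"fn": "arm_command", "kwargs": {"commands": [[0,[0,0.05,0],[0.2,0,2]],[0,[0,0.05,0],[0.2,0,1]]]}}

```text
time: 7.48
tool_pos: [590.8, -34.5, 76.4]
tcp_rot: [-90.0, -1.2, -84.3]
ft_force: [1.0, -14.4, -2.4]
finger_gap: 11.1
```

```bash
python3 st.py
```

```text
tool_pos [590.81 -34.47  76.44]
tcp_rot [-90.04  -1.2  -84.32]
ft_force [  1.03 -14.45  -2.39]
wrist_torque [-1.74  0.13 -0.07]
finger_gap 11.08
joint_pos [-7.62 14.56 96.13 -1.25 69.07 77.15]
tilt corr rotvec deg [1.19 0.08 0.  ]
```

Hysteresis is negligible and zero torque is at yaw ≈ -85, so the wing did not slip in the pads. The quarter turn back ends at yaw ≈ +5.

{"fn": "arm_command", "kwargs": {"commands": [[0,[0,0.05,0],[0.4,0,6]],[0,[0,0.05,0],[0.4,0,6]],[0,[0,0.05,0],[0.3,0,6]],[0,[0,0.05,0],[0.3,0,6]],[0,[0,0.05,0],[0.3,0,6]]]}}

```text
time: 7.9
tool_pos: [590.9, -35.2, 76.5]
tcp_rot: [-89.8, -0.4, -53.3]
ft_force: [0.8, -12.7, -2.6]
finger_gap: 11.0
```

{"fn": "arm_command", "kwargs": {"commands": [[0,[0,0.05,0],[0.2,0,6]],[0,[0,0.05,0],[0.2,0,6]],[0,[0,0.05,0],[0.2,0,6]],[0,[0,0.05,0],[0.2,0,6]],[0,[0,0.05,0],[0.2,0,6]]]}}

```text
time: 8.32
tool_pos: [591.3, -35.5, 76.5]
tcp_rot: [-89.7, -0.2, -21.9]
ft_force: [1.3, -12.2, -3.5]
finger_gap: 11.1
```

```bash
python3 st.py
```

```text
tool_pos [591.28 -35.51  76.45]
tcp_rot [-89.71  -0.23 -21.9 ]
ft_force [  1.32 -12.17  -3.52]
wrist_torque [-2.28  0.07 -0.07]
finger_gap 11.07
joint_pos [-8.53 14.49 96.21  0.24 69.01 13.29]
tilt corr rotvec deg [-0.18  0.32  0.  ]
```

{"fn": "arm_command", "kwargs": {"commands": [[0,[0,0.05,0],[0.1,0,6]],[0,[0,0.05,0],[0.1,0,6]],[0,[0,0.05,0],[0.1,0,6]],[0,[0,0.05,0],[0.1,0,4]],[0,[0,0.05,0],[0.1,0,3]]]}}

```text
time: 8.73
tool_pos: [591.6, -35.5, 76.5]
tcp_rot: [-90.1, -0.2, 4.5]
ft_force: [0.2, -12.4, -3.1]
finger_gap: 11.0
```

{"fn": "arm_command", "kwargs": {"commands": [[0,[0,0.04,0],[0,0,0]],[0,[0,0.04,0],[0,0,0]]]}}

```text
time: 8.9
tool_pos: [591.7, -35.5, 76.5]
tcp_rot: [-90.3, -0.2, 4.7]
ft_force: [1.3, -10.4, -2.3]
finger_gap: 10.8
```

```bash
python3 st.py
```

```text
tool_pos [591.65 -35.46  76.48]
tcp_rot [-90.34  -0.2    4.72]
ft_force [  1.27 -10.38  -2.33]
wrist_torque [-1.78  0.07 -0.09]
finger_gap 10.77
joint_pos [ -8.22  14.59  96.08  -0.31  69.05 -12.83]
tilt corr rotvec deg [0.32 0.23 0.  ]
```

```bash
python3 - <<'E'
from h import *
b=snapshot('side');a=snapshot('top')
A=a[140:290,90:370];B=b[160:280,200:350]
A=cv2.resize(A,(560,300));B=cv2.resize(B,(375,300))
cv2.imwrite('pics/c6.png',cv2.resize(np.hstack([A,B]),(800,257)))
E
python3 st.py
```

```text
tool_pos [591.63 -35.45  76.47]
tcp_rot [-90.34  -0.2    4.71]
ft_force [  0.44 -10.44  -2.26]
wrist_torque [-1.87  0.12  0.06]
finger_gap 10.8
joint_pos [ -8.21  14.59  96.08  -0.31  69.05 -12.81]
tilt corr rotvec deg [0.33 0.23 0.  ]
```

View pics/c6.png

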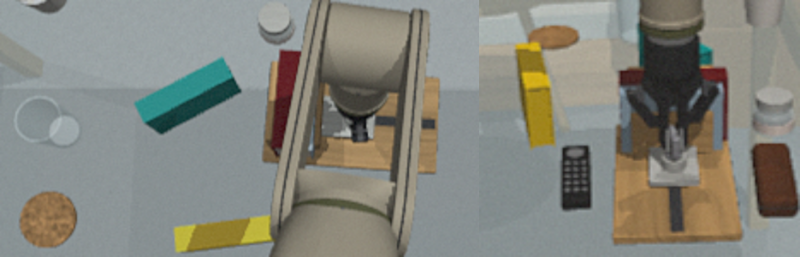

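The books stand upright and closed up, the bystanders are where they were, and the wing is gripped and lies across the jaws. I'm handing in.

```bash
python3 -c "
from bench import hand_in
print(hand_in())"
```

```text
the job is handed in; nothing more can be done
None
```

The job is handed in at about 9 s on the robot's clock; `hand_in` reported no verdict.

- **Slide and squeeze:** I gripped the thumbscrew wing and slid the movable end about 80 mm until the books met the fixed end. I then pressed for just under a second at about 12–14 N. At first contact the force briefly reached about 27 N, above the 5–15 N called a firm squeeze but well under the limits.
- **Screw:** I turned it clockwise about 129° to its stop. The torque about the upright axis rose from 0.05 to 2.1 N m there, and the stop (zero torque) worked out at yaw -85°. That agrees to about 1° with the -85.6° expected from the rack's measured angle. I pressed about 6° past this before easing off, and on the way back the torque fell to zero at almost the same angle, so the wing did not slip in the fingers.
- **Back-off:** I turned it back to yaw +4.7°, which is 89.7° from the stop.
- **Final checks:** The wing is still gripped, with a finger gap of 10.8 mm; it read about 11 mm throughout on the nominally 12 mm wing. A push of about 10 N keeps the books snug. The last pictures show the books upright between the ends and the other things in view where they were. The large red book was outside those last crops, but the arm never went near it.
- **Disagreement:** The first estimates of the screw's position differed by a few mm between the two cameras. The check pictures just before gripping settled it.

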